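# Lock the filling carriage under the nozzle with a spring clip

## Robot

A 7-joint arm with a two-finger parallel gripper is mounted at the origin on the work surface. World frame = base frame: x ahead of the robot, y to its left, z up, the work surface at z = 0. Lengths are in m, angles in rad, forces in N, time in s.
With the tool pointing down it reaches from about 0.425 to 0.825 m from the base axis. Payload 3.6 kg.
Tool frame: the origin (TCP) lies at the very end of the fingers, on their centre line; the grasp point (between the pads) lies r.grasp_offset behind it (r.grasp_offset is the distance from the TCP to the grasp point, in m); z points along the fingers, y is the direction in which the jaws open and shut (so a half turn about z gives the same grasp; the last joint's range is limited). The gripper opens to 93 mm and grips with 3 to 60 N. Pads are 15 mm wide; open, the fingers measure 128 mm over their backs; the gripper's body (75 mm by 188 mm) begins 65 mm behind the grasp point.
Start: joints at [-1.294, 0.615, -0.013, 1.423, 0.008, 1.103, -0.04], TCP at [0.194, 0.62, 0.219] pointing down, gripper open.
Joint ranges: [-3.12, 3.12], [-0.3, 2.06], [-1.34, 1.32], [0.26, 2.42], [-1.36, 4.5], [0.01, 1.98], [-2.84, 2.84]. Speed limits (rad/s): [2.79, 2.79, 3.14, 3.14, 3.14, 3.14, 3.14].

## Interface

Orientations are given as a 3x3 rotation matrix whose columns are the frame's x, y, z axes.
In Python, from rig import r gives the robot as it stands.
- The arm moves only by the shell command python3 -m creep 'ROWS' [OPENING]. ROWS is JSON, a list of rows, each an object with "travel": the shift along the tool's x, y, z in mm, a list of three; "angular": the turn, a rotation vector about the tool's x, y, z in rad, a list of three. A call has exactly 10 rows; each row shifts and turns the commanded pose from where the row before left it, along the tool's axes as they then stand; what a row does not reach is not made up. A row lasts 1/10 s, in which the tool goes at most 50 mm and 8.59 degrees, less where a joint would pass 70% of its speed; a pose out of reach is approached as far as the arm can. A call with a gripper value outside its range is refused whole. OPENING is the finger opening in mm, from 0 to 93, set as the call begins (- or left out, the last holds). The fingers move at their own pace and stop on an object; the grip force is fixed at half the most. Time passes only in rows, so rows that do not move let the fingers close, or fill a call up. It gives the time, the measured TCP pose, the force and the opening at its end, in the units of the state.
- r.get_state(): the state, without advancing time (a new reading comes with each control period).
- r.read_camera(name): name is "scene" or "top" or "wrist"; returns (picture, depth): 480x640x3 uint8, red, green, blue; 480x640 float32, m along the optical axis (not along the pixel's ray), 0 where there is no reading.
- r.get_calibration(name): a dict with "K" (3x3 intrinsics, pixels), "D" ([k1, k2, p1, p2, k3] as OpenCV has them; the pictures are not rectified), "R" (3x3) and "t" (3): a world point X has camera coordinates R X + t. Camera axes: x right, y down, z forward; pixel columns grow to the right and rows downward; lengths in m; the calibration is good to about 2 mm. A picture is of the moment at which its call begins: read the wrist's pose just before it. get_calibration takes no time and is no camera call; for the wrist camera it gives the pose at the moment of the call.
- r.sign_off(): hands the job in, once; it reports no verdict.
Trained networks look in the newest picture that a camera, given by its name, has taken for a name from the list of things; names that differ only in an ending like _2 or _b are one class to them, and where a whole thing is asked for, a point or a joint stands for the part that bears it (a point fixed in the world has none). Each returns a list of dicts, best first, with "p" (0 to 1); they miss things now and then, are a little off and sometimes report something else, mostly with a low value. They report only what shows in the picture. A call takes as long as a camera call.
- r.cut_out(camera, name): "mask" (480x640 bool, what is visible of it) and "box" ([left, top, right, bottom] in pixels, round what is visible of it).
The state is a dict: "time_s": time; "joints": joint angles; "qd": joint speeds; "joint_torque": joint torques, N m; "tool_pos": TCP position; "tool_rot": TCP orientation; "contact_force": force on the tool from outside, world axes, zero at the start; "ft_torque": the same for the moment, N m; "opening": finger opening in m.
Only numpy, scipy, OpenCV 4.12 (cv2) and the standard library are available. Lean on these libraries where they do the work, as an engineer would, in place of code of your own. Each camera call takes 0.05 s, during which the arm holds its last target. There are 200 camera calls.

## Task

Slide the carriage along its bed until the open black tube it carries stands right under the filling nozzle, and let go of it. Then take the big spring clip from its rack by squeezing its handles and clip it, pressed fully home, over the carriage's tongue and the leaning fence plate together so the carriage is locked; the plate's height varies, so feel for its edge and press gently, under 40 N; let go of the clip. Do not knock over or shove the jug or the two loose tubes in front.

Things in the scene. Friction and masses are not known exactly. Their poses are not given: they have to be found in the camera images.
- bed: fixed steel bed of the station, 140 x 370 x 12 mm, the carriage slides along its y axis. Axes: x away from the robot (at yaw 0), y along the bed, z up; origin on the table, x = 0 is the foot of the fence. The bed spans x -40..100 mm, y +-185 mm.
- fence: fixed frame of the leaning fence: 0.45 rad (26 degrees) from vertical, top towards the robot; z up the slope, y along it, x normal, up and away from the robot. Origin mid lower edge. It holds an aluminium plate (plate_c0), 6 mm thick (x -3..3 mm), 360 mm long, whose top edge is clamped anywhere from z = 125 to 141 mm, varying, not measured: feel or see it. The tool must tilt like it.
- carriage: carriage behind the fence: white deck, top at z = 35 mm, slides 120 mm along the bed's y, about 3 N friction, stays where left. Axes as the bed's. Carries an open black tube (38 mm diameter, 100 mm high) at +y, a steel grab post at -y, and a flat steel tongue (6 mm thick, 50 mm wide in y, top at fence z = 125 mm) lying on the fence plate's upper face. Plate and tongue together: 12 mm thick.
- mouth (a point): centre of the open mouth of the tube on the carriage, z = 135 mm
- post (a point): centre of the top (z = 90 mm) of the grab post of the carriage: upright, 16 mm in the carriage's x, 30 mm in y, 55 mm high above the deck; 160 mm from the tube axis towards -y. Grip across x, from above.
- nozzle_tip (a point): lower tip of the fixed filling nozzle, z = 160 mm, 8 mm diameter, tube 12 mm thick upwards and a steel hopper (100 mm diameter, 240 to 370 mm high) above it; its column stands 105 mm behind it (bed x)
- lock_edge (a point): on the carriage: middle of the tongue's 50 mm width, at the height of its top edge (fence z = 125 mm; the plate's edge is level with it or up to 16 mm further up the slope), at the middle of the 12 mm of tongue plus plate (fence x = 3 mm). Axes as the carriage's (not tilted). The clip goes here, moves with the carriage.
- clip: loose steel spring clip, 160 g, 30 mm wide (y). Origin on its pivot bar (16 mm diameter, along y). Handles rise 58 mm (+z), 48 mm apart outside at the tips (x); jaws reach 48 mm down, 5 mm apart. Squeezed across x (16 N; grip 30 N) to the stop: handles 28 mm outside, jaws 20 mm, and this frame tilts 0.18 rad. Home on an edge: pivot 8 mm above it along the slope. A half turn about z is the same.
- rack: fixed clip rack: grey foot 80 x 90 x 14 mm with an upright steel blade 4 mm thick (x), 60 mm wide (y), top at z = 85 mm. The clip stands astride the blade, handles up, pivot at z = 93 mm, same yaw as the rack (within 0.05 rad). Origin under its centre on the table. It may stand to the left or the right of the bed.
- jug: loose white plastic jug, 100 mm diameter, 130 mm high, origin at its foot; stands on the other side of the bed than the rack
- tube1: loose closed black tube, 38 mm diameter, 100 mm high, standing in front of the bed, origin at its foot
- tube2: as tube1, the other one in front of the bed

How it is judged:
By the outcome, as a careful person would: the job done as asked, in the order asked, and still so for the second after the job is handed in, with the robot touching nothing.
It also fails if it takes over 64 s, if anything falls off the work surface, if the arm or the gripper's body presses on something with over 40 N, if the wrist force passes 120 N, or if a joint passes its speed limit or range.

## Working session

There is one attempt and no reset: what is moved stays moved. The work goes in short steps, Python scripts to look and compute and a shell command to move; the robot and the scene stay as the last step left them, time stands still between calls to the robot, and variables do not carry over. Pictures are saved under pics/ and viewed, about 8 in all and at most 12, crops included, and the job is handed in when it is done.

```bash
ls; mkdir -p pics; python3 - <<'E'
from rig import r
import cv2,numpy as np
s=r.get_state();print(s['tool_pos'],s['tool_rot'],s['opening'],r.grasp_offset,s['time_s'])
ims=[]
for n in("scene","top"):
    p,d=r.read_camera(n);c=r.get_calibration(n);print(n,c['K'],c['D'],-c['R'].T@c['t'],c['R'])
    cv2.imwrite(f'pics/{n}.png',p[:,:,::-1]);np.savez(f'{n}.npz',p=p,d=d,K=c['K'],D=c['D'],R=c['R'],t=c['t'])
E
```

```text
pics
[0.19357592 0.61967623 0.21751142] [[-9.54521789e-01  2.98140300e-01 -7.18427727e-04]
 [ 2.98141163e-01  9.54518683e-01 -2.43549177e-03]
 [-4.03655606e-05 -2.53892284e-03 -9.99996776e-01]] 0.09287089421987291 0.0188 0.0
scene [[440.70800575   0.         318.07265612]
 [  0.         440.70800575 236.81570367]
 [  0.           0.           1.        ]] [-0.00773449  0.          0.          0.          0.        ] [ 0.94468    -0.36241803  0.93576076] [[ 0.65351015  0.75691411  0.0023461 ]
 [ 0.63304079 -0.54485502 -0.54990214]
 [-0.41495041  0.36085181 -0.83522579]]
top [[463.27464951   0.         315.16549957]
 [  0.         463.27464951 251.01160409]
 [  0.           0.           1.        ]] [-0.06282778  0.          0.          0.          0.        ] [ 0.31597936 -0.00354043  1.16592452] [[-0.04518503 -0.99896857  0.00448535]
 [-0.97605989  0.0431917  -0.21317029]
 [ 0.21275669 -0.01401007 -0.97700476]]
```

View pics/scene.png

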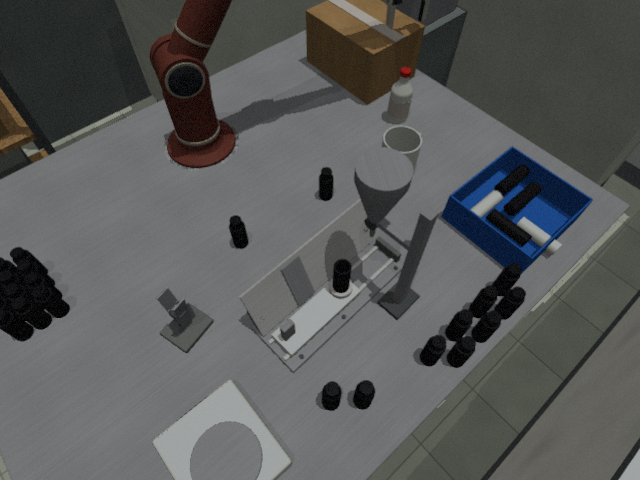

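View pics/top.png

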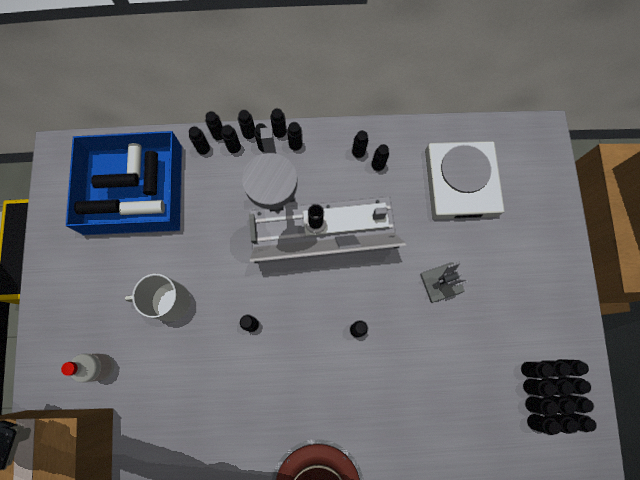

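The scene view shows the rack and clip at (185,320), the carriage tube at (343,275), the post at (288,328), the hopper at (383,180) and the jug at (402,145). In the top view the rack is at (443,282), the tube at (316,215), the post at (380,212), the hopper at (270,180), and the loose tubes at (249,323) and (359,329).

```bash
cat > h.py <<'E'
import numpy as np,cv2
def cloud(d,K,D,R,t,mask=None):
    if mask is None: mask=np.ones(d.shape,bool)
    v,u=np.nonzero(mask&(d>0)); z=d[v,u].astype(float)
    n=cv2.undistortPoints(np.stack([u,v],1).astype(float)[:,None],K,D)[:,0]
    P=np.c_[n*z[:,None],z]
    return (P-t)@R, u, v
def load(n):
    f=np.load(n+'.npz'); return {k:f[k] for k in f}
def proj(c,X):
    return cv2.projectPoints(np.atleast_2d(X).astype(float),cv2.Rodrigues(c['R'])[0],c['t'],c['K'],c['D'])[0][:,0]
E
python3 - <<'E'
from rig import r
from h import *
for n in("scene","top"):
    c=load(n)
    for o in("carriage","bed","fence","rack","clip","jug","tube1","nozzle_tip","mouth","post"):
        try: res=r.cut_out(n,o)
        except Exception as e: print(n,o,e);continue
        for q in res[:3 if o in("tube1",) else 1]:
            P,u,v=cloud(c['d'],c['K'],c['D'],c['R'],c['t'],q['mask'])
            if len(P): 
                np.save(f'{n}_{o}.npy',P)
                print(n,o,round(q['p'],2),[int(b) for b in q['box']],len(P),'med',np.median(P,0).round(3),'p2',np.percentile(P,2,0).round(3),'p98',np.percentile(P,98,0).round(3))
# geometry
for n in("scene","top"):
    c=load(n);P,u,v=cloud(c['d'],c['K'],c['D'],c['R'],c['t'])
    W=(P[:,0]>.35)&(P[:,0]<.9)&(abs(P[:,1])<.35)
    P=P[W]
    def s(nm,m):
        Q=P[m]; 
        if len(Q)>5: print(n,nm,len(Q),Q.mean(0).round(4),'min',Q.min(0).round(3),'max',Q.max(0).round(3)); 
        return Q
    Q=s('hoptop',(P[:,2]>.36)&(P[:,2]<.38))
    if len(Q)>20: print(cv2.minEnclosingCircle(Q[:,:2].astype(np.float32)))
    s('posttop',abs(P[:,2]-.09)<.004)
    Q=s('deck',abs(P[:,2]-.035)<.004); print(cv2.minAreaRect(Q[:,:2].astype(np.float32)))
E
```

```text
scene carriage 0.69 [269, 256, 358, 355] 3877 med [ 0.642 -0.099  0.035] p2 [ 0.555 -0.205  0.027] p98 [ 0.678 -0.009  0.131]
scene bed 0.8 [239, 199, 404, 372] 13513 med [ 0.602 -0.066  0.036] p2 [ 0.537 -0.223  0.008] p98 [0.696 0.13  0.129]
scene fence 0.87 [243, 198, 374, 335] 5563 med [ 0.564 -0.047  0.081] p2 [ 0.533 -0.223  0.019] p98 [0.6   0.123 0.129]
scene rack 0.56 [163, 304, 214, 353] 1255 med [ 0.484 -0.346  0.013] p2 [ 0.448 -0.384  0.002] p98 [ 0.519 -0.293  0.08 ]
scene clip 0.81 [156, 290, 190, 329] 574 med [ 0.469 -0.337  0.114] p2 [ 0.449 -0.354  0.051] p98 [ 0.496 -0.32   0.147]
scene jug 0.71 [381, 126, 419, 165] 949 med [0.436 0.381 0.101] p2 [0.409 0.308 0.043] p98 [0.505 0.398 0.13 ]
scene tube1 0.89 [315, 167, 334, 201] 456 med [0.399 0.138 0.058] p2 [ 0.33   0.128 -0.002] p98 [0.41  0.183 0.1  ]
scene tube1 0.58 [232, 215, 248, 250] 432 med [ 0.377 -0.12   0.064] p2 [ 0.359 -0.134  0.004] p98 [ 0.384 -0.101  0.1  ]
scene nozzle_tip 0.56 [353, 147, 442, 317] 5910 med [0.665 0.058 0.324] p2 [0.589 0.014 0.006] p98 [0.758 0.107 0.37 ]
scene mouth 0.75 [273, 25
[... 1584 characters left out ...]
0895] min [ 0.36  -0.349  0.086] max [0.899 0.35  0.094]
scene deck 2882 [ 0.6602 -0.0616  0.0343] min [ 0.365 -0.35   0.031] max [0.9   0.331 0.039]
((0.6325271129608154, -0.009298861026763916), (0.5345324873924255, 0.6812627911567688), 0.024483254179358482)
top hoptop 2300 [0.6271 0.0625 0.3697] min [0.578 0.014 0.36 ] max [0.68  0.113 0.375]
((0.628811240196228, 0.062367845326662064), 0.051169972866773605)
top posttop 636 [0.68   0.1108 0.0896] min [ 0.353 -0.344  0.086] max [0.9   0.35  0.094]
top deck 1906 [ 0.6576 -0.0709  0.035 ] min [ 0.351 -0.35   0.031] max [0.9   0.35  0.039]
((0.6280073523521423, 0.0021566152572631836), (0.6983868479728699, 0.5317927598953247), 84.72335052490234)
```

```bash
python3 - <<'E'
from h import *
for n in("scene","top"):
    F=np.load(n+'_fence.npy'); F=F[(F[:,2]>.04)&(F[:,2]<.12)]
    for _ in range(5):
        m=F.mean(0); nv=np.linalg.svd(F-m,full_matrices=False)[2][2]; nv*=np.sign(nv[0]); e=(F-m)@nv; F=F[abs(e)<max(.0015,2*e.std())] if 1 else F
    yaw=np.arctan2(nv[1],nv[0]); print(n,'fence n',nv.round(4),'yaw',yaw.round(4),'tilt',np.arcsin(nv[2]).round(4),'m',m.round(4),len(F))
    bx=np.array([np.cos(yaw),np.sin(yaw)]);by=np.array([-bx[1],bx[0]])
    C=np.load(n+'_post.npy'); xb=C[:,:2]@bx; yb=C[:,:2]@by
    def st(nm,s): print(' ',nm,s.sum(),'xb',np.percentile(xb[s],[2,50,98]).round(4),'yb',np.percentile(yb[s],[2,50,98]).round(4),'z',np.median(C[s,2]).round(4))
    st('deck',abs(C[:,2]-.035)<.004)
    st('post',abs(C[:,2]-.09)<.004)
    st('postside',(C[:,2]>.045)&(C[:,2]<.094)&(yb<-.14))
    st('mouth',(C[:,2]>.128))
    st('tube',(C[:,2]>.045)&(C[:,2]<.125)&(yb>-.07)&(xb>xb.min()+.07))
    s=(C[:,2]>.045)&(xb<.6)&(yb<-.05)
    st('tongue?',s&(C[:,2]>.09))
    T=np.load(n+'_fence.npy'); s=T[:,2]>.115; 
    print('  fence top z',np.percentile(T[:,2],[98,99.5]),'hop yb',np.array([.6295,.0623])@by,'xb',np.array([.6295,.0623])@bx)
    B=np.load(n+'_bed.npy');s=abs(B[:,2]-.012)<.003;print('  bed xb',np.percentile(B[s,:2]@bx,[1,99]),'yb',np.percentile(B[s,:2]@by,[1,99]))
    Fa=np.load(n+'_fence.npy'); print('  fence yb',np.percentile(Fa[:,:2]@by,[.5,99.5]))
    K=np.load(n+'_clip.npy'); hi=K[K[:,2]>.1]; 
    R=np.load(n+'_rack.npy'); ft=R[abs(R[:,2]-.014)<.004]; print('  foot',cv2.minAreaRect(ft[:,:2].astype(np.float32)))
    for a,b in((.13,.155),(.1,.125)):
        h=K[(K[:,2]>a)&(K[:,2]<b)]; print('  clip',a,len(h),h.mean(0).round(4),cv2.minAreaRect(h[:,:2].astype(np.float32)))
E
python3 - <<'E'
import cv2,numpy as np
a=cv2.imread('pics/scene.png')[280:360,145:225];b=cv2.imread('pics/top.png')[255:305,415:475]
f=lambda x:cv2.resize(x,(400,400),interpolation=2)
c=cv2.imread('pics/scene.png')[240:365,240:365]
cv2.imwrite('pics/crop1.png',np.hstack([f(a),f(c)]))
E
```

```text
scene fence n [0.8981 0.0554 0.4363] yaw 0.0616 tilt 0.4514 m [ 0.5641 -0.0547  0.0814] 3381
  deck 1954 xb [0.589  0.6422 0.6678] yb [-0.2459 -0.1543 -0.0466] z 0.0336
  post 214 xb [0.5594 0.6282 0.6494] yb [-0.237  -0.155  -0.0498] z 0.0889
  postside 378 xb [0.5614 0.628  0.6402] yb [-0.2382 -0.2135 -0.1411] z 0.0768
  mouth 103 xb [0.6159 0.633  0.65  ] yb [-0.0817 -0.0642 -0.046 ] z 0.1328
  tube 215 xb [0.6166 0.6355 0.6562] yb [-0.0689 -0.056  -0.0409] z 0.0977
  tongue? 337 xb [0.5419 0.5533 0.5626] yb [-0.1573 -0.1339 -0.1093] z 0.1099
  fence top z [0.12917192 0.13089827] hop yb 0.02345719870360296 xb 0.6321402532895525
  bed xb [0.57705036 0.69118644] yb [-0.26435337  0.09457525]
  fence yb [-0.26070663  0.09608028]
  foot ((0.47391971945762634, -0.3386840522289276), (0.07957854121923447, 0.08970808237791061), 16.077484130859375)
  clip 0.13 162 [ 0.4678 -0.3375  0.14  ] ((0.47252118587493896, -0.3361451327800751), (0.048770785331726074, 0.029909847304224968), 13.872185707092285)
  clip 0.1 185 [ 0.4683 -0.3378  0.1125] ((0.47306397557258606, -0.3367201089859009), (0.0404
[... 506 characters left out ...]
58 -0.0387] z 0.0791
  tongue? 134 xb [0.5403 0.5479 0.5612] yb [-0.1566 -0.1324 -0.1084] z 0.1198
  fence top z [0.1318924  0.13317516] hop yb 0.023101387055027636 xb 0.6321533563275084
  bed xb [0.55094278 0.68940141] yb [-0.26210011  0.0952936 ]
  fence yb [-0.25676333  0.09826953]
  foot ((0.47411271929740906, -0.3357661962509155), (0.07966703176498413, 0.0888381227850914), 16.37213897705078)
  clip 0.13 69 [ 0.4718 -0.3338  0.1431] ((0.4715607166290283, -0.3328261375427246), (0.04668493941426277, 0.026685591787099838), 16.110870361328125)
  clip 0.1 105 [ 0.4741 -0.3321  0.1076] ((0.47284772992134094, -0.3330603539943695), (0.03336638957262039, 0.032269399613142014), 22.401769638061523)
```

View pics/crop1.png

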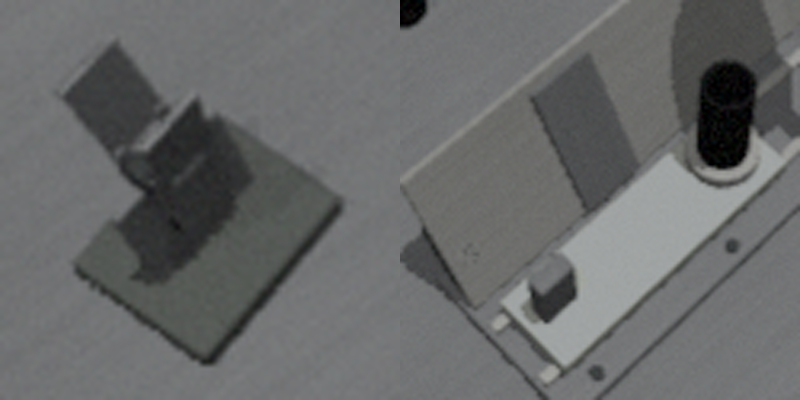

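The crop shows the clip astride its blade with handles up and yaw about 0.27. On the carriage, the tongue lies on the plate, whose edge stands a little above it. The gripper body has to clear the hopper, so I'll swing in at short radius.

```bash
python3 -m creep '[{"travel":[0,0,0],"angular":[0,0,0.1206]},{"travel":[0,0,0],"angular":[0,0,0.1206]},{"travel":[0,0,0],"angular":[0,0,0.1206]},{"travel":[0,0,0],"angular":[0,0,0.1206]},{"travel":[0,0,0],"angular":[0,0,0.1206]},{"travel":[0,0,0],"angular":[0,0,0.1206]},{"travel":[0,0,0],"angular":[0,0,0.1206]},{"travel":[0,0,0],"angular":[0,0,0.1206]},{"travel":[0,0,0],"angular":[0,0,0.1206]},{"travel":[0,0,0],"angular":[0,0,0.1206]}]' 50
python3 -m creep '[{"travel":[-41,22,0],"angular":[0,0,0]},{"travel":[-41,22,0],"angular":[0,0,0]},{"travel":[-41,22,0],"angular":[0,0,0]},{"travel":[-41,22,0],"angular":[0,0,0]},{"travel":[-41,22,0],"angular":[0,0,0]},{"travel":[-41,22,0],"angular":[0,0,0]},{"travel":[-41,22,0],"angular":[0,0,0]},{"travel":[-41,22,0],"angular":[0,0,0]},{"travel":[-41,22,0],"angular":[0,0,0]},{"travel":[-41,22,0],"angular":[0,0,0]}]'
python3 -c "
from rig import r;print(r.get_state()['joints'])"
```

```text
time_s: 2.1
tool_pos: [0.1936, 0.6205, 0.2186]
tool_rot: [[-0.057, 0.998, -0.0], [0.998, 0.057, 0.0], [0.0, -0.0, -1.0]]
contact_force: [0.8, -0.0, -0.6]
opening: 0.05
time_s: 3.1
tool_pos: [0.4396, 0.2234, 0.219]
tool_rot: [[-0.063, 0.998, 0.001], [0.998, 0.063, 0.001], [0.001, 0.001, -1.0]]
contact_force: [1.2, 0.9, 0.3]
opening: 0.0501
[-0.77967251  0.38884799  0.37171381  1.87424989 -0.17587931  0.90929765
 -0.26230397]
```

```bash
python3 -m creep '[{"travel":[-42,0,0],"angular":[0,0,0]},{"travel":[-42,0,0],"angular":[0,0,0]},{"travel":[-42,0,0],"angular":[0,0,0]},{"travel":[-42,0,0],"angular":[0,0,0]},{"travel":[-42,0,0],"angular":[0,0,0]},{"travel":[-42,0,0],"angular":[0,0,0]},{"travel":[-42,0,0],"angular":[0,0,0]},{"travel":[-42,0,0],"angular":[0,0,0]},{"travel":[-42,0,0],"angular":[0,0,0]},{"travel":[-42,0,0],"angular":[0,0,0]}]'
python3 -m creep '[{"travel":[0,30,0],"angular":[0,0,0]},{"travel":[0,30,0],"angular":[0,0,0]},{"travel":[0,30,0],"angular":[0,0,0]},{"travel":[0,30,0],"angular":[0,0,0]},{"travel":[0,30,0],"angular":[0,0,0]},{"travel":[0,30,0],"angular":[0,0,0]},{"travel":[0,0,0],"angular":[0,0,0]},{"travel":[0,0,0],"angular":[0,0,0]},{"travel":[0,0,0],"angular":[0,0,0]},{"travel":[0,0,0],"angular":[0,0,0]}]'
cat > look.py <<'E'
from rig import r
from h import *
import sys
n=sys.argv[1]; tag=sys.argv[2]
c=r.get_calibration(n); p,d=r.read_camera(n)
np.savez(tag+'.npz',p=p,d=d,**{k:c[k] for k in'KDRt'}); cv2.imwrite(f'pics/{tag}.png',p[:,:,::-1])
E
python3 look.py wrist w1; python3 -c "
from rig import r;from h import *
print(r.get_state()['joints']);c=load('w1');print(-c['R'].T@c['t'],c['R'],c['K'])"
```

```text
time_s: 4.1
tool_pos: [0.465, -0.1959, 0.219]
tool_rot: [[-0.062, 0.998, 0.001], [0.998, 0.062, 0.0], [-0.0, 0.001, -1.0]]
contact_force: [0.5, 0.5, 0.5]
opening: 0.0502
time_s: 5.1
tool_pos: [0.6435, -0.1838, 0.2191]
tool_rot: [[-0.061, 0.998, -0.0], [0.998, 0.061, -0.0], [-0.0, -0.0, -1.0]]
contact_force: [0.6, -0.4, 0.9]
opening: 0.0501
[ 0.02037342  0.67548365  0.42242499  1.36839296 -0.28370402  1.15722473
  0.5353237 ]
[ 0.6380578  -0.10269557  0.38503611] [[ 9.98166639e-01  6.05253056e-02  2.20682266e-04]
 [ 5.78426929e-02 -9.54986585e-01  2.90955056e-01]
 [ 1.78208923e-02 -2.90408865e-01 -9.56736697e-01]] [[331.00853842   0.         320.72279803]
 [  0.         331.00853842 238.93117028]
 [  0.           0.           1.        ]]
```

View pics/w1.png

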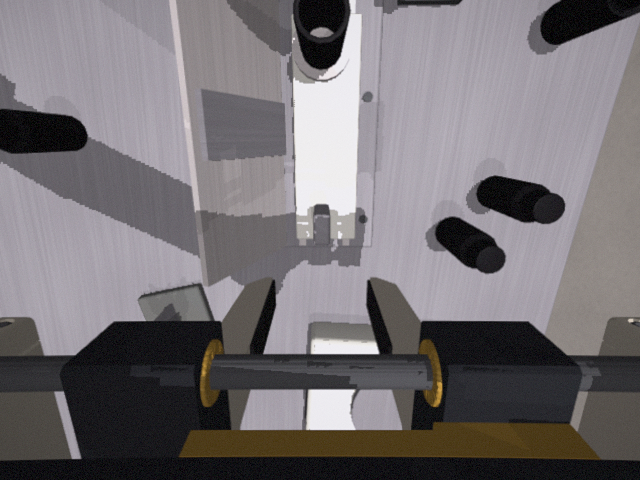

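The wrist view shows the post top at (321,210), the tube mouth at (321,15), the tongue at x 203–285, y 90–160, and the plate's top edge on the line through (180,50).

```bash
python3 - <<'E'
from h import *
c=load('w1');P,u,v=cloud(c['d'],c['K'],c['D'],c['R'],c['t'])
yw=.0618;bx=np.array([np.cos(yw),np.sin(yw)]);by=np.array([-bx[1],bx[0]])
B=np.c_[P[:,:2]@bx,P[:,:2]@by,P[:,2]]
def st(nm,s,q=(1,50,99)): print(nm,s.sum(),*[np.percentile(B[s,i],q).round(4) for i in range(3)])
reg=(u>290)&(u<350)&(v>195)&(v<250)
st('post',reg&(abs(B[:,2]-.09)<.004))
reg=(u>285)&(u<360)&(v<80)
st('mouth',reg&(B[:,2]>.13));print(cv2.minEnclosingCircle(B[reg&(B[:,2]>.128),:2].astype(np.float32)))
st('tubeoutside',reg&(B[:,2]>.05)&(B[:,2]<.125))
reg=(u>170)&(u<290)&(v<280)&(v>20)
pl=reg&(B[:,2]>.05)&(B[:,2]<.1)
for nm,s in(('tongue',(u>215)&(u<275)&(v>100)&(v<150)),('plate',(u>215)&(u<275)&(v>180)&(v<240))):
    Q=B[s];m=Q.mean(0);n=np.linalg.svd(Q-m,full_matrices=False)[2][2];n*=np.sign(n[0]);print(nm,n.round(4),'d',(n@m).round(5),'xb at z.08, yb-.13',((n@m-n[2]*.08+n[1]*.13)/n[0]).round(4))
st('top edge',reg&(B[:,2]>.127),(1,50,99,100))
E
cat > e.py <<'E'
E
python3 - <<'E'
import cv2
a=cv2.imread('pics/w1.png')
import numpy as np
x=cv2.resize(a[0:260,150:400],(577,600),interpolation=2)
cv2.imwrite('pics/w1c.png',x)
E
```

```text
post 521 [0.6232 0.6307 0.6382] [-0.2376 -0.2216 -0.2077] [0.0864 0.0894 0.0912]
mouth 798 [0.6127 0.6315 0.6495] [-0.0817 -0.0726 -0.0574] [0.1303 0.1345 0.1364]
((0.6312358975410461, -0.06395424902439117), 0.01911342516541481)
tubeoutside 2052 [0.6138 0.6309 0.6472] [-0.0818 -0.0561 -0.0479] [0.0512 0.0924 0.1243]
tongue [ 0.9022 -0.0037  0.4312] d 0.54672 xb at z.08, yb-.13 0.5672
plate [ 0.9014 -0.0013  0.433 ] d 0.54 xb at z.08, yb-.13 0.5604
top edge 2628 [0.5307 0.5354 0.5995 0.6051] [-0.2522 -0.1455 -0.0688 -0.0674] [0.1271 0.1291 0.22   0.223 ]
```

```bash
python3 -m creep '[{"travel":[0,0,30],"angular":[0,0,0]},{"travel":[0,0,30],"angular":[0,0,0]},{"travel":[0,0,30],"angular":[0,0,0]},{"travel":[0,0,20],"angular":[0,0,0]},{"travel":[0,0,15],"angular":[0,0,0]},{"travel":[0,0,12],"angular":[0,0,0]},{"travel":[0,0,12],"angular":[0,0,0]},{"travel":[0,0,10],"angular":[0,0,0]},{"travel":[0,0,0],"angular":[0,0,0]},{"travel":[0,0,0],"angular":[0,0,0]}]'
python3 -m creep '[{"travel":[0,0,0],"angular":[0,0,0]},{"travel":[0,0,0],"angular":[0,0,0]},{"travel":[0,0,0],"angular":[0,0,0]},{"travel":[0,0,0],"angular":[0,0,0]},{"travel":[0,0,0],"angular":[0,0,0]},{"travel":[0,0,0],"angular":[0,0,0]},{"travel":[0,0,0],"angular":[0,0,0]},{"travel":[0,0,0],"angular":[0,0,0]},{"travel":[0,0,0],"angular":[0,0,0]},{"travel":[0,0,0],"angular":[0,0,0]}]' 8
```

```text
time_s: 6.15
tool_pos: [0.6448, -0.1834, 0.0599]
tool_rot: [[-0.062, 0.998, 0.001], [0.998, 0.062, -0.0], [-0.0, 0.001, -1.0]]
contact_force: [-0.5, -0.2, -0.1]
opening: 0.0498
time_s: 7.15
tool_pos: [0.6441, -0.1832, 0.0598]
tool_rot: [[-0.062, 0.998, -0.001], [0.998, 0.062, 0.0], [0.0, -0.001, -1.0]]
contact_force: [-3.2, 0.9, 3.3]
opening: 0.0161
```

Gripped on the post at a 16 mm opening. Now slide 87 mm.

```bash
python3 -m creep '[{"travel":[5,0,0],"angular":[0,0,0]},{"travel":[10,0,0],"angular":[0,0,0]},{"travel":[15,0,0],"angular":[0,0,0]},{"travel":[15,0,0],"angular":[0,0,0]},{"travel":[15,0,0],"angular":[0,0,0]},{"travel":[12,0,0],"angular":[0,0,0]},{"travel":[8,0,0],"angular":[0,0,0]},{"travel":[5,0,0],"angular":[0,0,0]},{"travel":[2,0,0],"angular":[0,0,0]},{"travel":[0,0,0],"angular":[0,0,0]}]'
python3 look.py scene s2; python3 look.py wrist w2;python3 - <<'E'
from rig import r
from h import *
s=r.get_state();print(s['tool_pos'],s['contact_force'])
yw=.0618;bx=np.array([np.cos(yw),np.sin(yw)]);by=np.array([-bx[1],bx[0]])
for n,thr in(('w2',0),('s2',0)):
    c=load(n);P,u,v=cloud(c['d'],c['K'],c['D'],c['R'],c['t'])
    B=np.c_[P[:,:2]@bx,P[:,:2]@by,P[:,2]]
    near=(abs(B[:,0]-.631)<.03)&(abs(B[:,1]-.023)<.04)
    m=near&(abs(B[:,2]-.133)<.005); 
    if m.sum()>5: print(n,'mouth',m.sum(),cv2.minEnclosingCircle(B[m,:2].astype(np.float32)))
    for a,b in((.158,.2),(.2,.235)):
        m=near&(B[:,2]>a)&(B[:,2]<b)
        if m.sum()>3: print(n,'nozzle',a,m.sum(),np.percentile(B[m,0],[2,50,98]).round(4),np.percentile(B[m,1],[2,50,98]).round(4))
    m=near&(B[:,2]>.05)&(B[:,2]<.125)
    if m.sum()>3: print(n,'tube',m.sum(),np.percentile(B[m,0],[1,50,99]).round(4),np.percentile(B[m,1],[1,50,99]).round(4))
a=load('s2')['p'][180:300,320:440];b=load('w2')['p'][0:300,200:500]
cv2.imwrite('pics/c2.png',np.hstack([cv2.resize(x,(400,400),interpolation=2) for x in(a,b)])[:,:,::-1])
E
```

```text
time_s: 8.15
tool_pos: [0.6387, -0.0956, 0.0598]
tool_rot: [[-0.062, 0.998, -0.001], [0.998, 0.062, 0.001], [0.001, -0.001, -1.0]]
contact_force: [-4.2, -2.0, 5.5]
opening: 0.0158
[ 0.63870587 -0.0955822   0.05976776] [-4.04855107 -1.81709986  6.38266739]
w2 tube 4 [0.629  0.6303 0.6312] [0.0051 0.0054 0.0055]
s2 mouth 107 ((0.6309934854507446, 0.023532507941126823), 0.01984172873198986)
s2 nozzle 0.158 39 [0.628  0.6348 0.6379] [0.0093 0.0189 0.0244]
s2 nozzle 0.2 191 [0.6202 0.6441 0.6604] [0.0071 0.0125 0.0305]
s2 tube 388 [0.6168 0.6369 0.651 ] [0.005  0.0138 0.0403]
```

View pics/c2.png

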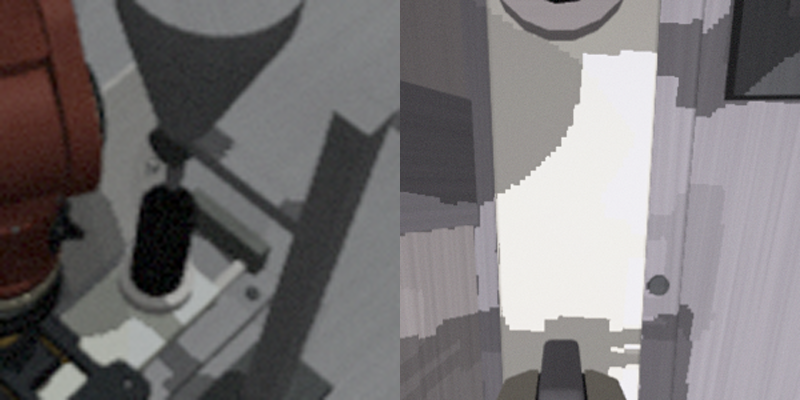

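The crop shows the nozzle's lower end over the tube mouth, at about (174,180) in the crop, (372,234) in the scene image. I'll compare that with the projected bed coordinates.

```bash
python3 - <<'E'
from h import *
yw=.0618;c=load('s2')
W=lambda x,y,z:np.array([x*np.cos(yw)-y*np.sin(yw),x*np.sin(yw)+y*np.cos(yw),z])
for yb in(.018,.0233,.028): print(yb,proj(c,[W(.631,yb,.17),W(.631,yb,.185),W(.631,yb,.2)]).round(1).tolist())
print('mouth',proj(c,[W(.631,.0235,.135)]))
g=cv2.cvtColor(c['p'],cv2.COLOR_RGB2GRAY)
for y in range(222,240,2): print(y,g[y,362:384].tolist())
c=load('top');P,u,v=cloud(c['d'],c['K'],c['D'],c['R'],c['t'])
E
```

```text
0.018 [[370.2, 233.3], [371.0, 229.2], [371.7, 225.1]]
0.0233 [[371.9, 231.8], [372.7, 227.7], [373.4, 223.6]]
0.028 [[373.4, 230.5], [374.2, 226.4], [375.0, 222.3]]
mouth [[370.28480285 240.79437836]]
222 [118, 112, 84, 25, 30, 19, 26, 25, 20, 30, 38, 40, 43, 46, 47, 51, 62, 65, 70, 72, 72, 71]
224 [114, 112, 107, 79, 14, 23, 25, 24, 23, 23, 24, 20, 28, 33, 40, 44, 52, 57, 62, 65, 71, 71]
226 [112, 113, 114, 109, 85, 38, 21, 25, 28, 26, 29, 28, 25, 20, 33, 38, 53, 52, 53, 55, 61, 70]
228 [114, 109, 106, 119, 108, 95, 73, 31, 28, 25, 32, 28, 26, 64, 99, 111, 112, 96, 69, 51, 55, 49]
230 [118, 108, 90, 87, 74, 84, 107, 95, 50, 39, 34, 47, 43, 88, 118, 121, 120, 122, 118, 104, 84, 64]
232 [115, 108, 101, 105, 106, 113, 115, 95, 50, 50, 50, 54, 57, 97, 119, 120, 121, 119, 119, 118, 121, 117]
234 [115, 116, 114, 116, 116, 109, 93, 74, 53, 54, 48, 57, 91, 115, 121, 119, 119, 119, 116, 119, 120, 118]
236 [115, 114, 102, 62, 25, 17, 8, 15, 32, 47, 49, 31, 41, 68, 98, 119, 109, 104, 114, 117, 117, 117]
238 [96, 47, 8, 0, 5, 18, 13, 8, 9, 4, 11, 15, 0, 5, 17, 49, 78, 88, 90, 99, 107, 116]
```

The nozzle's measured column centre (372) matches the prediction (371.9), so the tube is within about 1 mm of the nozzle. Now release, rise and go above the rack.

```bash
python3 -m creep '[{"travel":[0,0,0],"angular":[0,0,0]},{"travel":[0,0,0],"angular":[0,0,0]},{"travel":[0,0,0],"angular":[0,0,0]},{"travel":[0,0,0],"angular":[0,0,0]},{"travel":[0,0,0],"angular":[0,0,0]},{"travel":[0,0,-10],"angular":[0,0,0]},{"travel":[0,0,-30],"angular":[0,0,0]},{"travel":[0,0,-45],"angular":[0,0,0]},{"travel":[0,0,-45],"angular":[0,0,0]},{"travel":[0,0,-45],"angular":[0,0,0]}]' 50
python3 -m creep '[{"travel":[-38,-30,0],"angular":[0,0,0]},{"travel":[-38,-30,0],"angular":[0,0,0]},{"travel":[-38,-30,0],"angular":[0,0,0]},{"travel":[-38,-30,0],"angular":[0,0,0]},{"travel":[-38,-30,0],"angular":[0,0,0]},{"travel":[-40,-30,0],"angular":[0,0,0]},{"travel":[0,0,0],"angular":[0,0,-0.1]},{"travel":[0,0,0],"angular":[0,0,-0.1]},{"travel":[0,0,0],"angular":[0,0,0]},{"travel":[0,0,0],"angular":[0,0,0]}]' 75
python3 look.py wrist w3
python3 - <<'E'
from rig import r
from h import *
s=r.get_state();print(s['tool_pos'],s['joints'])
c=load('w3');P,u,v=cloud(c['d'],c['K'],c['D'],c['R'],c['t'])
m=(abs(P[:,0]-.474)<.06)&(abs(P[:,1]+.336)<.06)
Q=P[m]
for a,b in((.144,.156),(.125,.144),(.01,.018)):
    h=Q[(Q[:,2]>a)&(Q[:,2]<b)];print(a,len(h),h.mean(0).round(4) if len(h) else'',cv2.minAreaRect(h[:,:2].astype(np.float32)) if len(h) else'')
cv2.imwrite('pics/w3.png',c['p'][:,:,::-1])
E
```

```text
time_s: 9.25
tool_pos: [0.6389, -0.0965, 0.2373]
tool_rot: [[-0.062, 0.998, 0.001], [0.998, 0.062, -0.0], [-0.0, 0.001, -1.0]]
contact_force: [0.6, 0.2, -0.5]
opening: 0.0495
time_s: 10.25
tool_pos: [0.4739, -0.337, 0.2352]
tool_rot: [[-0.257, 0.966, 0.001], [0.966, 0.257, -0.0], [-0.0, 0.001, -1.0]]
contact_force: [0.1, 0.3, 0.3]
opening: 0.0748
[ 0.47395349 -0.33683283  0.23506598] [ 0.32285428  0.51487491  0.40933903  1.61606978 -0.22712828  1.05742733
  1.05770561]
0.144 397 [ 0.4697 -0.3347  0.1472] ((0.4703507125377655, -0.33504536747932434), (0.04741128161549568, 0.029917698353528976), 16.07622718811035)
0.125 439 [ 0.4693 -0.3332  0.1347] ((0.4707582890987396, -0.33469295501708984), (0.044817790389060974, 0.030355703085660934), 15.214579582214355)
0.01 2769 [ 0.4687 -0.3208  0.0135] ((0.4717576503753662, -0.3380424380302429), (0.07978416234254837, 0.08998825401067734), 16.09899139404297)
```

View pics/w3.png

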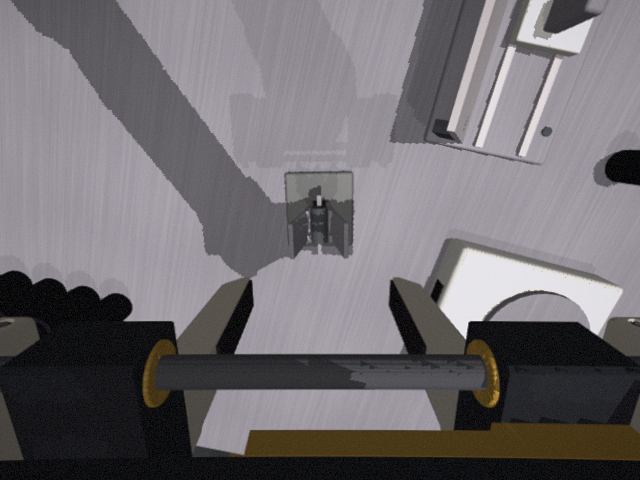

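The wrist view shows the clip at (320,225), centred between the fingers. Its handles measure 47 mm outside, with the centre at (0.4705, -0.335) and yaw 0.275.

```bash
python3 -m creep '[{"travel":[2.5,-3,0],"angular":[0,0,-0.015]},{"travel":[0,0,20],"angular":[0,0,0]},{"travel":[0,0,25],"angular":[0,0,0]},{"travel":[0,0,25],"angular":[0,0,0]},{"travel":[0,0,18],"angular":[0,0,0]},{"travel":[0,0,15],"angular":[0,0,0]},{"travel":[0,0,10],"angular":[0,0,0]},{"travel":[0,0,0],"angular":[0,0,0]},{"travel":[0,0,0],"angular":[0,0,0]},{"travel":[0,0,0],"angular":[0,0,0]}]'
python3 -m creep '[{"travel":[0,0,0],"angular":[0,0,0]},{"travel":[0,0,0],"angular":[0,0,0]},{"travel":[0,0,0],"angular":[0,0,0]},{"travel":[0,0,0],"angular":[0,0,0]},{"travel":[0,0,0],"angular":[0,0,0]},{"travel":[0,0,0],"angular":[0,0,0]},{"travel":[0,0,0],"angular":[0,0,0]},{"travel":[0,0,0],"angular":[0,0,0]},{"travel":[0,0,0],"angular":[0,0,0]},{"travel":[0,0,0],"angular":[0,0,0]}]' 15
```

```text
time_s: 11.3
tool_pos: [0.4707, -0.3359, 0.1226]
tool_rot: [[-0.274, 0.962, 0.001], [0.962, 0.274, -0.001], [-0.002, 0.001, -1.0]]
contact_force: [0.0, -0.0, 1.0]
opening: 0.0755
time_s: 12.3
tool_pos: [0.4724, -0.336, 0.1248]
tool_rot: [[-0.274, 0.962, 0.006], [0.962, 0.274, -0.002], [-0.003, 0.005, -1.0]]
contact_force: [-1.2, 1.8, 13.4]
opening: 0.0275
```

Squeezed to the stop. Lift it, align the yaw with the bed, and tilt.

```bash
python3 -m creep '[{"travel":[0,0,-5],"angular":[0,0,0]},{"travel":[0,0,-10],"angular":[0,0,0]},{"travel":[0,0,-20],"angular":[0,0,0]},{"travel":[0,0,-25],"angular":[0,0,0]},{"travel":[0,0,-25],"angular":[0,0,0]},{"travel":[0,0,-25],"angular":[0,0,0]},{"travel":[0,0,-25],"angular":[0,0,0]},{"travel":[0,0,-25],"angular":[0,0,0.1]},{"travel":[0,0,0],"angular":[0,0,0.113]},{"travel":[0,0,0],"angular":[0,0,0]}]'
python3 -m creep '[{"travel":[0,0,0],"angular":[-0.05,0,0]},{"travel":[0,0,0],"angular":[-0.1,0,0]},{"travel":[0,0,0],"angular":[-0.1,0,0]},{"travel":[0,0,0],"angular":[-0.1,0,0]},{"travel":[0,0,0],"angular":[-0.1,0,0]},{"travel":[0,0,0],"angular":[0,0,0]},{"travel":[0,0,0],"angular":[0,0,0]},{"travel":[0,0,0],"angular":[0,0,0]},{"travel":[0,0,0],"angular":[0,0,0]},{"travel":[0,0,0],"angular":[0,0,0]}]'
python3 look.py wrist w4
cat > fp.py <<'E'
from rig import r
from h import *
yw=.0618
bx=np.array([np.cos(yw),np.sin(yw),0]);by=np.array([-np.sin(yw),np.cos(yw),0]);bz=np.array([0,0,1.])
n=np.cos(.45)*bx+np.sin(.45)*bz; u=-np.sin(.45)*bx+np.cos(.45)*bz
F=np.stack([by,n,u])   # fence coords (yb,d,s)
def rep():
    s=r.get_state();p=np.array(s['tool_pos']);R=np.array(s['tool_rot'])
    T=np.stack([by,n,-u],1)
    print('fence(yb,d,s)',(F@p).round(4),'rot err(tool)',cv2.Rodrigues(R.T@T)[0].ravel().round(4),'F',(F@np.array(s['contact_force'])).round(1),'open',round(s['opening'],4),'t',s['time_s'])
    return p,R
E
python3 - <<'E'
from fp import *
p,R=rep(); print(r.get_state()['joints'])
c=load('w4');P,uu,v=cloud(c['d'],c['K'],c['D'],c['R'],c['t'])
L=(P-p)@R
m=(abs(L[:,0])<.03)&(abs(L[:,1])<.03)&(L[:,2]>-.04)&(L[:,2]<.1)
for a in np.arange(-.04,.1,.01):
    h=L[m&(L[:,2]>=a)&(L[:,2]<a+.01)]
    if len(h)>3: print(a.round(2),len(h),np.percentile(h[:,0],[2,50,98]).round(4),np.percentile(h[:,1],[2,50,98]).round(4))
cv2.imwrite('pics/w4c.png',cv2.resize(c['p'][130:400,180:460],(800,771),interpolation=2)[:600,:,::-1])
E
```

```text
time_s: 13.3
tool_pos: [0.4699, -0.3354, 0.2821]
tool_rot: [[-0.064, 0.998, -0.0], [0.998, 0.064, -0.0], [-0.0, -0.0, -1.0]]
contact_force: [0.3, -0.1, -1.8]
opening: 0.0274
time_s: 14.3
tool_pos: [0.4712, -0.3349, 0.2817]
tool_rot: [[-0.066, 0.899, 0.434], [0.998, 0.06, 0.028], [-0.0, 0.435, -0.901]]
contact_force: [-0.3, 0.4, -1.0]
opening: 0.0274
fence(yb,d,s) [-0.3634  0.5272  0.0581] rot err(tool) [-0.0005 -0.0016  0.004 ] F [ 0.1  0.2 -1.3] open 0.0277 t 14.35
[ 0.53163435  0.32437765  0.30297548  1.86056382 -0.6456892   0.77358714
  1.2979288 ]
-0.04 944 [-0.0056  0.0089  0.0096] [-0.0286 -0.014   0.028 ]
-0.03 1803 [-0.0134  0.0086  0.0153] [-0.0272  0.0094  0.0265]
-0.02 715 [-0.0094  0.0095  0.0156] [-0.0274 -0.0103  0.0267]
-0.01 490 [-0.0115  0.0094  0.0158] [-0.0251  0.0095  0.0244]
0.0 191 [-0.0121  0.0148  0.016 ] [-0.0137 -0.0102  0.0132]
0.01 159 [-0.012   0.0148  0.0162] [-0.0136 -0.0102  0.0132]
0.02 1534 [-0.015   0.0033  0.018 ] [-0.0105 -0.0001  0.0101]
0.03 242 [-0.0132  0.0163  0.0184] [-0.014  -0.0001  0.0139]
0.04 59 [0.0158 0.0163 0.0167] [-0.0149  0.0104  0.0148]
0.05 64 [0.0053 0.0164 0.0168] [-0.0163  0.0131  0.0165]
0.06 244 [-0.0124  0.0105  0.0169] [-0.0169 -0.0097  0.0164]
0.07 72 [0.0072 0.0167 0.0172] [-0.0172  0.0121  0.0183]
```

View pics/w4c.png

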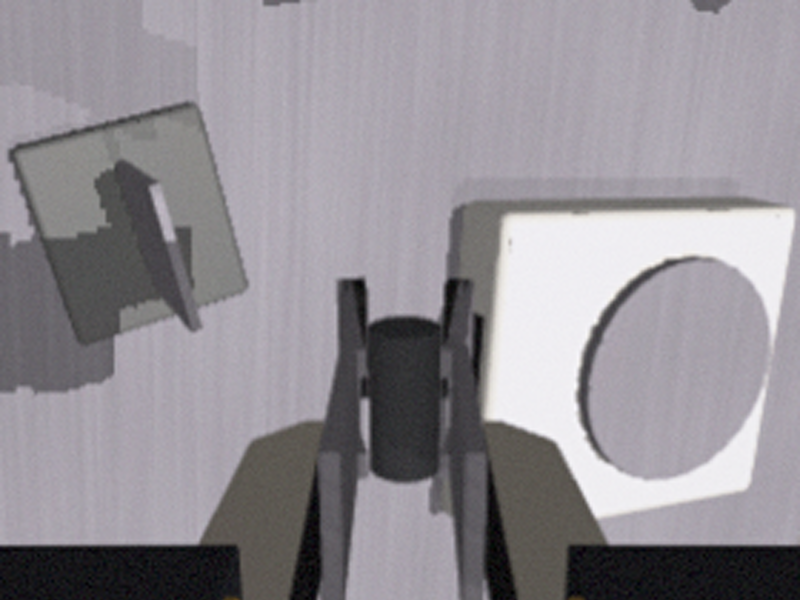

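The clip sits centred and symmetric in the grip, with its jaws at ±17 mm, the pivot about 30 mm beyond the TCP and the jaw tips about 78 mm beyond. Next I move over the tongue, staying high.

```bash
python3 -m creep '[{"travel":[20,0,0],"angular":[0,0,0]},{"travel":[40,2,0],"angular":[0,0,0]},{"travel":[40,2,0],"angular":[0,0,0]},{"travel":[40,2,0],"angular":[0,0,0.004]},{"travel":[40,2,0],"angular":[0,0,0]},{"travel":[40,2,0],"angular":[0,0,0]},{"travel":[40,2,0],"angular":[0,0,0]},{"travel":[36,0,0],"angular":[0,0,0]},{"travel":[20,0,0],"angular":[0,0,0]},{"travel":[0,0,0],"angular":[0,0,0]}]'
python3 look.py wrist w5
python3 - <<'E'
from fp import *
p,R=rep(); print(r.get_state()['joints'])
c=load('w5');P,uu,v=cloud(c['d'],c['K'],c['D'],c['R'],c['t'])
G=P@F.T
m=(P[:,2]>.07)&(G[:,2]<-.09)&(abs(G[:,1]-.5424)<.012)
print('top edge s by d:')
pl=m&(abs(G[:,0]+.0)<.12)
t=pl&(G[:,1]>.5425)&(G[:,1]<.5485)&(G[:,2]>-.17)
print('tongue',t.sum(),'yb',np.percentile(G[t,0],[1,50,99]).round(4),'s',np.percentile(G[t,2],[1,50,99]).round(4),'d',np.median(G[t,1]).round(4))
q=pl&(abs(G[:,1]-.5394)<.002)
print('plate',q.sum(),'s',np.percentile(G[q,2],[50,99,99.8]).round(4),'d',np.median(G[q,1]).round(4),'yb',np.percentile(G[q,0],[1,99]))
q2=pl&(G[:,2]>-.116); print('edge pts',q2.sum(),np.percentile(G[q2,1],[2,50,98]).round(4),np.percentile(G[q2,2],[2,50,98]).round(4))
E
```

```text
time_s: 15.35
tool_pos: [0.461, -0.0154, 0.2872]
tool_rot: [[-0.068, 0.899, 0.433], [0.998, 0.061, 0.032], [0.002, 0.434, -0.901]]
contact_force: [0.1, -0.1, -2.8]
opening: 0.0276
fence(yb,d,s) [-0.0461  0.5386  0.0589] rot err(tool) [-0.0002 -0.0029  0.0019] F [-0.5 -0.8 -1.2] open 0.0277 t 15.4
[-0.18922684  0.05430669  0.21830037  2.1867764  -0.12005728  0.45644284
  0.18632098]
top edge s by d:
tongue 131 yb [-0.0684 -0.0438 -0.0197] s [-0.1657 -0.1234 -0.1217] d 0.5437
plate 412 s [-0.1159 -0.1139 -0.1136] d 0.5386 yb [-0.06543302  0.09762302]
edge pts 697 [0.5338 0.5361 0.5391] [-0.1159 -0.1153 -0.1139]
```

View pics/w5.png

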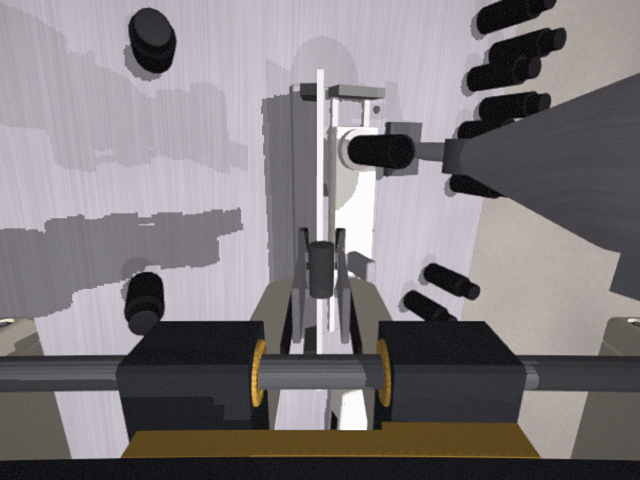

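The wrist view shows the clip jaws, at x≈(302,342), straddling the white plate edge at x≈320. The tongue centre is at yb −0.044 and the clip is at −0.0446. The plate edge is at s≈−0.115, 6.5 mm above the tongue. Descend.

```bash
python3 -m creep '[{"travel":[0,0.7,15],"angular":[0,0,0]},{"travel":[0,0,20],"angular":[0,0,0]},{"travel":[0,0,20],"angular":[0,0,0]},{"travel":[0,0,15],"angular":[0,0,0]},{"travel":[0,0,10],"angular":[0,0,0]},{"travel":[0,0,5],"angular":[0,0,0]},{"travel":[0,0,0],"angular":[0,0,0]},{"travel":[0,0,0],"angular":[0,0,0]},{"travel":[0,0,0],"angular":[0,0,0]},{"travel":[0,0,0],"angular":[0,0,0]}]'
python3 look.py wrist w6
python3 - <<'E'
from fp import *
p,R=rep()
c=load('w6');P,uu,v=cloud(c['d'],c['K'],c['D'],c['R'],c['t'])
L=(P-p)@R;G=P@F.T
m=(abs(L[:,0])<.025)&(abs(L[:,1])<.03)&(L[:,2]>.02)&(L[:,2]<.08)
for a in np.arange(.02,.08,.01):
    h=G[m&(L[:,2]>=a)&(L[:,2]<a+.01)]
    if len(h)>3: print(a.round(2),len(h),'yb',np.percentile(h[:,0],[2,98]).round(4),'d',np.percentile(h[:,1],[1,99]).round(4))
q=(abs(G[:,1]-.5394)<.012)&(G[:,2]>-.1175)&(G[:,2]<-.109)&(G[:,0]>-.025)&(G[:,0]<.09)
print('edge',q.sum(),np.percentile(G[q,1],[2,50,98]).round(4),np.percentile(G[q,2],[5,50,95]).round(4))
E
```

```text
time_s: 16.4
tool_pos: [0.499, -0.0169, 0.2116]
tool_rot: [[-0.061, 0.898, 0.435], [0.998, 0.054, 0.028], [0.002, 0.436, -0.9]]
contact_force: [-0.2, 0.3, -1.7]
opening: 0.0276
fence(yb,d,s) [-0.0477  0.5395 -0.0257] rot err(tool) [ 0.001  -0.001  -0.0018] F [ 0.3 -1.3 -1.8] open 0.0275 t 16.45
0.02 1549 yb [-0.0628 -0.0298] d [0.5274 0.551 ]
0.03 228 yb [-0.0605 -0.0293] d [0.5254 0.5534]
0.04 57 yb [-0.0318 -0.031 ] d [0.5246 0.5543]
0.05 65 yb [-0.0411 -0.0309] d [0.5231 0.5558]
0.06 243 yb [-0.0603 -0.0309] d [0.5224 0.5561]
0.07 73 yb [-0.0407 -0.0306] d [0.5222 0.5579]
edge 1308 [0.5334 0.5362 0.539 ] [-0.1167 -0.1156 -0.1144]
```

```bash
python3 -m creep '[{"travel":[0,0,4],"angular":[0,0,0]},{"travel":[0,0,4],"angular":[0,0,0]},{"travel":[0,0,4],"angular":[0,0,0]},{"travel":[0,0,4],"angular":[0,0,0]},{"travel":[0,0,4],"angular":[0,0,0]},{"travel":[0,0,4],"angular":[0,0,0]},{"travel":[0,0,4],"angular":[0,0,0]},{"travel":[0,0,4],"angular":[0,0,0]},{"travel":[0,0,4],"angular":[0,0,0]},{"travel":[0,0,4],"angular":[0,0,0]}]'
python3 -c "
from fp import *
rep()"
```

```text
time_s: 17.45
tool_pos: [0.5164, -0.0159, 0.1746]
tool_rot: [[-0.06, 0.899, 0.434], [0.998, 0.054, 0.028], [0.002, 0.435, -0.9]]
contact_force: [0.9, -0.1, -1.8]
opening: 0.0277
fence(yb,d,s) [-0.0477  0.5392 -0.0665] rot err(tool) [ 0.     -0.0009 -0.002 ] F [-0.2  0.  -2. ] open 0.0277 t 17.45
```

No contact yet. Continue in small steps towards the expected home, s ≈ −0.077.

```bash
python3 -m creep '[{"travel":[0,0,2],"angular":[0,0,0]},{"travel":[0,0,2],"angular":[0,0,0]},{"travel":[0,0,1],"angular":[0,0,0]},{"travel":[0,0,1],"angular":[0,0,0]},{"travel":[0,0,1],"angular":[0,0,0]},{"travel":[0,0,1],"angular":[0,0,0]},{"travel":[0,0,0.5],"angular":[0,0,0]},{"travel":[0,0,0.5],"angular":[0,0,0]},{"travel":[0,0,0],"angular":[0,0,0]},{"travel":[0,0,0],"angular":[0,0,0]}]'
python3 -c "
from fp import *
rep()"
```

```text
time_s: 18.45
tool_pos: [0.5201, -0.0156, 0.1669]
tool_rot: [[-0.06, 0.899, 0.434], [0.998, 0.054, 0.028], [0.002, 0.435, -0.9]]
contact_force: [0.8, -0.5, -2.2]
opening: 0.0277
fence(yb,d,s) [-0.0477  0.5392 -0.0752] rot err(tool) [ 0.     -0.0009 -0.0019] F [-0.6 -0.3 -2.3] open 0.0277 t 18.45
```

```bash
python3 -m creep '[{"travel":[0,0,0.5],"angular":[0,0,0]},{"travel":[0,0,0],"angular":[0,0,0]},{"travel":[0,0,0.5],"angular":[0,0,0]},{"travel":[0,0,0],"angular":[0,0,0]},{"travel":[0,0,0.5],"angular":[0,0,0]},{"travel":[0,0,0],"angular":[0,0,0]},{"travel":[0,0,0.5],"angular":[0,0,0]},{"travel":[0,0,0],"angular":[0,0,0]},{"travel":[0,0,0],"angular":[0,0,0]},{"travel":[0,0,0],"angular":[0,0,0]}]'
python3 -c "
from fp import *
rep()"
```

```text
time_s: 19.45
tool_pos: [0.5206, -0.0155, 0.1661]
tool_rot: [[-0.061, 0.898, 0.435], [0.998, 0.054, 0.028], [0.002, 0.436, -0.9]]
contact_force: [-7.6, -0.0, 12.2]
opening: 0.0275
fence(yb,d,s) [-0.0476  0.5393 -0.076 ] rot err(tool) [ 0.0011 -0.0012 -0.002 ] F [ 0.5 -1.6 14.3] open 0.0275 t 19.45
```

Contact at s=−0.076, at about 16 N, which matches the expected home. I'll add a touch more press and then release.

```bash
python3 -m creep '[{"travel":[0,0,0.5],"angular":[0,0,0]},{"travel":[0,0,0],"angular":[0,0,0]},{"travel":[0,0,0],"angular":[0,0,0]},{"travel":[0,0,0],"angular":[0,0,0]},{"travel":[0,0,0],"angular":[0,0,0]},{"travel":[0,0,0],"angular":[0,0,0]},{"travel":[0,0,0],"angular":[0,0,0]},{"travel":[0,0,0],"angular":[0,0,0]},{"travel":[0,0,0],"angular":[0,0,0]},{"travel":[0,0,0],"angular":[0,0,0]}]'
python3 -m creep '[{"travel":[0,0,0],"angular":[0,0,0]},{"travel":[0,0,0],"angular":[0,0,0]},{"travel":[0,0,0],"angular":[0,0,0]},{"travel":[0,0,0],"angular":[0,0,0]},{"travel":[0,0,0],"angular":[0,0,0]},{"travel":[0,0,0],"angular":[0,0,0]},{"travel":[0,0,0],"angular":[0,0,0]},{"travel":[0,0,0],"angular":[0,0,0]},{"travel":[0,0,0],"angular":[0,0,0]},{"travel":[0,0,0],"angular":[0,0,0]}]' 65
python3 -c "
from fp import *
rep()"; python3 look.py wrist w7
python3 - <<'E'
from fp import *
c=load('w7');P,uu,v=cloud(c['d'],c['K'],c['D'],c['R'],c['t']);G=P@F.T
m=(abs(G[:,0]+.0455)<.025)&(abs(G[:,1]-.5394)<.006)&(G[:,2]>-.112)&(G[:,2]<-.08)
print('pivot',m.sum(),'yb',np.percentile(G[m,0],[2,98]),'s top',np.percentile(G[m,2],[50,90,98]))
m=(abs(G[:,0]+.0455)<.025)&(abs(G[:,1]-.5394)<.028)&(G[:,2]>-.085)&(G[:,2]<-.045)
print('handles d',np.percentile(G[m,1],[1,99]),'s',np.percentile(G[m,2],[1,99]))
E
```

```text
time_s: 20.45
tool_pos: [0.5207, -0.0155, 0.166]
tool_rot: [[-0.06, 0.898, 0.435], [0.998, 0.054, 0.028], [0.002, 0.436, -0.9]]
contact_force: [-10.3, 0.1, 16.3]
opening: 0.0276
time_s: 21.45
tool_pos: [0.5212, -0.0155, 0.1646]
tool_rot: [[-0.06, 0.899, 0.434], [0.998, 0.054, 0.028], [0.002, 0.435, -0.9]]
contact_force: [0.6, 0.0, -0.6]
opening: 0.065
fence(yb,d,s) [-0.0477  0.5392 -0.0777] rot err(tool) [-0.     -0.0009 -0.0019] F [ 0.   0.3 -0.8] open 0.065 t 21.45
pivot 1090 yb [-0.06290764 -0.02953759] s top [-0.10019437 -0.0990615  -0.09850024]
handles d [0.51947022 0.55839196] s [-0.0844412  -0.04981629]
```

The pivot centre is at s≈−0.107, which is 8 mm above the edge, so the clip is home. Retract and check.

```bash
python3 -m creep '[{"travel":[0,0,-5],"angular":[0,0,0]},{"travel":[0,0,-10],"angular":[0,0,0]},{"travel":[0,0,-20],"angular":[0,0,0]},{"travel":[0,0,-25],"angular":[0,0,0]},{"travel":[0,0,-25],"angular":[0,0,0]},{"travel":[0,0,-25],"angular":[0,0,0]},{"travel":[0,0,-20],"angular":[0,0,0]},{"travel":[-20,0,0],"angular":[0,0,0]},{"travel":[-30,0,0],"angular":[0,0,0]},{"travel":[0,0,0],"angular":[0,0,0]}]'
python3 look.py wrist w8;python3 look.py scene s8;python3 look.py top t8
python3 - <<'E'
from fp import *
rep()
for k in('w8','s8','t8'):
    c=load(k);P,uu,v=cloud(c['d'],c['K'],c['D'],c['R'],c['t']);G=P@F.T
    q=lambda m,i,p:np.percentile(G[m,i],p).round(4) if m.sum()>4 else None
    m=(abs(G[:,0]+.0455)<.025)&(abs(G[:,1]-.5394)<.006)&(G[:,2]>-.112)&(G[:,2]<-.08)
    print(k,'pivot',m.sum(),'yb',q(m,0,[2,98]),'s top',q(m,2,[50,98]))
    B=np.c_[P@bx,P@by,P[:,2]]
    m=(abs(B[:,0]-.631)<.03)&(abs(B[:,1]-.0235)<.04)&(abs(B[:,2]-.133)<.004)
    if m.sum()>20: print('  mouth',m.sum(),cv2.minEnclosingCircle(B[m,:2].astype(np.float32)))
for n in('scene','top'):
    for o in('tube1','jug'):
        for e in r.cut_out(n,o)[:4]:
            c=load({'scene':'s8','top':'t8'}[n]);P,_,_=cloud(c['d'],c['K'],c['D'],c['R'],c['t'],e['mask'])
            if len(P): print(n,o,round(e['p'],2),np.median(P,0).round(3))
a=load('s8')['p'][120:360,170:450];b=load('w8')['p'][:330,150:500]
cv2.imwrite('pics/fin.png',np.hstack([cv2.resize(x,(400,400)) for x in(a,b)])[:,:,::-1])
E
```

```text
time_s: 22.5
tool_pos: [0.4677, -0.073, 0.283]
tool_rot: [[-0.053, 0.898, 0.437], [0.999, 0.047, 0.024], [0.001, 0.438, -0.899]]
contact_force: [0.5, 0.7, 0.1]
opening: 0.0648
fence(yb,d,s) [-0.0972  0.5387  0.0526] rot err(tool) [-0.0002 -0.0016 -0.0019] F [ 0.   0.3 -0.1] open 0.0653 t 22.65
w8 pivot 465 yb [-0.063  -0.0298] s top [-0.1002 -0.0982]
  mouth 572 ((0.6305868029594421, 0.02500699646770954), 0.019629810005426407)
s8 pivot 19 yb [-0.0648 -0.0569] s top [-0.1024 -0.1003]
  mouth 99 ((0.6321403384208679, 0.02307700552046299), 0.01992192678153515)
t8 pivot 64 yb [-0.064  -0.0302] s top [-0.1003 -0.0968]
  mouth 63 ((0.6293747425079346, 0.0245260801166296), 0.018756434321403503)
scene tube1 0.83 [ 0.377 -0.12   0.066]
scene tube1 0.68 [0.401 0.137 0.063]
scene jug 0.66 [0.436 0.381 0.1  ]
top jug 0.79 [0.459 0.367 0.055]
```

View pics/fin.png

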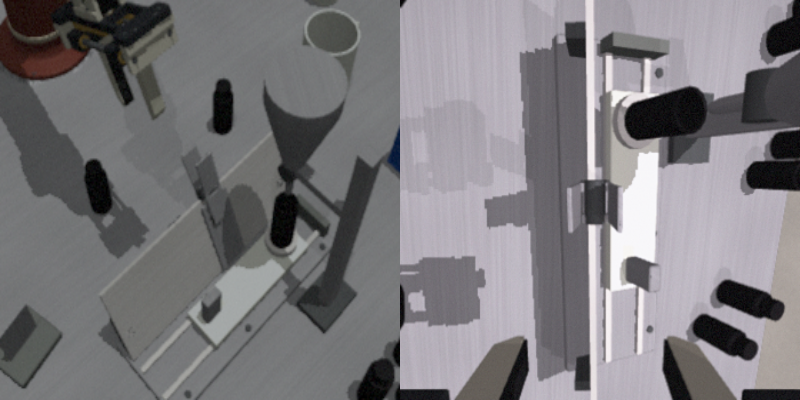

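The final picture shows the clip astride the plate and tongue at crop (200,175), the tube under the nozzle at (285,220), and the jug and both loose tubes standing where they were.

```bash
python3 -c "
from rig import r;print(r.sign_off())"
```

```text
the job is handed in; nothing more can be done
None
```

The job is done and handed in at about 23 s: the carriage is under the nozzle, and the clip is locked over the tongue and fence plate. The sign-off gives no verdict, so the checks below are my own measurements.

- **Carriage:** I slid it about 87 mm by its post and let go. Three views afterwards put the tube mouth at 23.1 to 25.0 mm along the bed. The nozzle is at about 23.3 mm, so the tube is within about 2 mm.
- **Clip:** I took it from the rack squeezed to the stop and lowered it at the fence's tilt. It met the plate's edge where the camera had put it, 6.5 mm above the tongue. I pressed with about 20 N and released it.
- **Clip seating:** The wrist camera puts the pivot about 8 mm above the edge, which is fully home. It sits within 3 mm of the middle of the tongue. The scene camera reads the clip about 2 mm lower and the top camera about 1 mm higher. The scene camera sees only a few points on it.
- **Jug and loose tubes:** All three stand where they started, and the robot touches nothing. In the final check the top-camera detector found no loose tubes (it had found only one before). I confirmed both from the scene camera.

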